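# Stack the caddy, tin and pot from the sloping stand onto the board

### The job

Clear the sloping stand: stack its square wooden caddy, round steel tin and small knobbed pot upright in one column on the chopping board, ready to be carried off. Start with the widest at the bottom, wholly on the board, and let each of the others sit down inside the raised rim of the lid below it. Leave the other things on the bar where they are.

Things in the scene. Friction and masses are not known exactly. Their poses are not given: they have to be found in the camera images.
- stand: fixed dark wooden stand: a tray 326 mm long (along y), on bent steel bars. Origin on the bar top under the tray floor's middle; z up; -x side faces the robot. The tray floor slopes down toward -x at 25 degrees. Three equal bays at y = +104, 0, -104 mm hold caddy, tin and pot in any order, each square on the floor and so leaning 25 degrees, top toward -x. They lift freely out along their own axis
- bay_mid (a point): centre of the cork-lined (non-slip) sloping floor, middle bay, 40 mm above the bar; axes of the stand. Square to the floor: front lip 13 mm high 40 mm down-slope, back wall 19 mm high 40 mm up-slope, strips 5 mm high at y = +-52 mm, end walls 11 mm. Beyond the stand hang wall cabinets (world: fronts at x = 0.65 m, underside 0.45 m up, y above -0.03 m): keep the arm in front of them
- caddy: square brown wooden box, the widest: 62 x 62 mm, loose, 0.15 to 0.31 kg. Origin at the centre of its underside, z along its height out through the lid, sides square to x and y; in the stand its y is the stand's. The flat lid is at z = 52 mm, with a raised square rim 3.5 mm thick to z = 56 mm: a 55 x 55 mm recess 4 mm deep that takes the tin's foot. The lid is fixed
- caddy_seat (a point): centre of the flat recess on the caddy's lid, where the tin's underside comes to rest; axes of the caddy
- tin: round steel tin, 50 mm diameter, loose, 0.11 to 0.22 kg. Origin at the centre of its underside (foot 50 mm across, edge chamfered 1.5 mm), z along its height out through the lid. The lid is flat at z = 54 mm with a raised round rim to z = 58 mm, 41 mm inside diameter, that takes the pot's foot. The lid is fixed
- tin_seat (a point): centre of the flat recess on the tin's lid, where the pot's underside comes to rest; axes of the tin
- pot: small steel pot, dark wooden domed lid with a knob (nothing can stand on it), 36 mm diameter, loose, 0.07 to 0.13 kg. Origin at the centre of its underside, z along its height out through the knob; straight steel wall to z = 38 mm, lid 37 mm across from 38 to 46 mm, knob 13 mm across up to z = 58 mm. The lid is fixed
- board: chopping board of dark wood lying loose on the bar, 180 mm (x) x 260 mm (y) x 21 mm, 0.65 kg. Origin at the centre of its underside, z up; its flat top is at z = 21 mm. The stopper stands near its -y end; the rest is free
- bottle_stopper: bystander: brass bottle stopper 31 mm across, 45 mm tall, standing on the board near its -y end. Origin at its underside
- jigger: bystander: brass double jigger, 44 mm across, 78 mm tall, standing between the stand and the board. Origin at its underside
- lemon: bystander: lemon 67 x 51 x 49 mm, lying behind the jigger. Origin at its underside as it lay
- opener: bystander: bottle opener with a yellow handle, 174 x 41 x 20 mm, lying in front of the stand. Origin at the centre of its underside
- muddler: bystander: dark wooden muddler lying in front of the stand, 40 x 204 x 40 mm, long along its y. Origin at the centre of its underside
- cork_coaster: bystander: round coaster 96 mm across, 8 mm thick, to the left of the stand, with the glass on it. Origin at the centre of its underside
- glass: bystander: clear tumbler 81 mm across, 93 mm tall, standing on the coaster. Origin at its underside

How it is judged (in metres and radians):
On the way, in this order (a step that is already met when the one before it is completed fails the run):
1. the caddy stands upright and released, wholly on the board (x of caddy in the frame of board between -0.06 and 0.06 m and y of caddy in the frame of board between -0.1 and 0.1 m and z of caddy in the frame of board between 0.018 and 0.0235 m and angle between caddy's own z axis and vertical below 0.07 rad and contact force between caddy and the fingers below 0.1 N), for 0.2 s.
2. the tin sits released inside the rim of the caddy's lid, on the board (x of caddy in the frame of board between -0.06 and 0.06 m and y of caddy in the frame of board between -0.1 and 0.1 m and z of caddy in the frame of board between 0.018 and 0.0235 m and angle between each of caddy, tin's own z axis and vertical below 0.07 rad and x of tin in the frame of caddy_seat between -0.004 and 0.004 m and y of tin in the frame of caddy_seat between -0.004 and 0.004 m and z of tin in the frame of caddy_seat between -0.0015 and 0.0018 m and contact force between tin and the fingers below 0.1 N), for 0.2 s.
At the end, for the whole second after the job is handed in: The caddy stands on the board, centre within 60 mm (board x) and 100 mm (board y) of the board's centre; the tin rests in its lid's recess and the pot in the tin's, each within 4 mm of centre and 1.8 mm of the lid; all upright within 4 degrees, at rest, released (x of caddy in the frame of board between -0.06 and 0.06 m and y of caddy in the frame of board between -0.1 and 0.1 m and z of caddy in the frame of board between 0.018 and 0.0235 m and angle between each of caddy, tin, pot's own z axis and vertical below 0.07 rad and x of tin in the frame of caddy_seat between -0.004 and 0.004 m and y of tin in the frame of caddy_seat between -0.004 and 0.004 m and z of tin in the frame of caddy_seat between -0.0015 and 0.0018 m and x of pot in the frame of tin_seat between -0.004 and 0.004 m and y of pot in the frame of tin_seat between -0.004 and 0.004 m and z of pot in the frame of tin_seat between -0.0015 and 0.0018 m and linear speed of each of caddy, tin, pot below 0.02 m/s); the robot touches nothing.
It fails at once if the stopper, jigger, lemon, opener, muddler, coaster or glass is moved more than 3 cm from where it stood (distance of any of bottle_stopper, jigger, lemon, opener, muddler, cork_coaster, glass from where it was at the start of the episode above 0.03 m).
It also fails if it takes over 72 s, if anything falls off the work surface, if the arm or the gripper's body presses on something with over 40 N, if the wrist force passes 120 N, or if a joint passes its speed limit or range.

### The arm

A 6-joint arm with a two-finger parallel gripper is mounted at the origin on a cart in front of the work surface, level with it; the furniture and walls round the work are solid. World frame = base frame: x ahead of the robot, y to its left, z up, the work surface at z = 0. Lengths are in mm, angles in rad, forces in N, time in s.
With the tool pointing down it reaches from about 300 to 850 mm from the base axis. Payload 4.2 kg.
Tool frame: the origin (TCP) lies at the very end of the fingers, on their centre line; the grasp point (between the pads) lies 19 mm behind it; z points along the fingers, y is the line along which they close (so a half turn about z gives the same grasp; the last joint's range is limited). The gripper opens to 91 mm and grips with 3 to 60 N. Pads are 32 mm wide; open, the fingers measure 118 mm over their backs; the gripper's body (76 mm by 178 mm) begins 60 mm behind the grasp point.
Start: joints at [-1.278, 0.32, 1.565, -0, 1.257, -0.02], TCP at [176.945, -547.114, 213.976] pointing down, gripper open.
Joint ranges: [-3.11, 3.11], [-0.84, 2.01], [0.21, 2.61], [-1.34, 4.49], [0.05, 2.63], [-2.56, 2.56]. Speed limits (rad/s): [2.57, 2.57, 3.14, 3.14, 3.14, 3.14].

### API

Orientations are given as a unit quaternion [w, x, y, z].
In Python, from workcell import ctrl gives the robot as it stands.
- The arm moves only by the tool carry_out, never from a script. Its argument "targets" is text: rows parted by semicolons, each of 7 numbers parted by spaces: the turn, a rotation vector about the world's x, y, z in degrees, then the shift along the world's x, y, z in mm, then the finger opening in mm, from 0 to 91.2. In form: wx wy wz tx ty tz jaw; .... A call has 1 to 10 rows; each row shifts and turns the commanded pose from where the row before left it; what a row does not reach is not made up. A row lasts 1/12 s, in which the tool goes at most 41.7 mm and 7.16 degrees, less where a joint would pass 70% of its speed; a pose out of reach is approached as far as the arm can. A call with a gripper value outside its range is refused whole. The fingers move at their own pace and stop on an object; "newtons" is the grip in N (left out, the last holds). Time passes only in rows, so rows that do not move let the fingers close. It gives the time, the measured TCP pose, the force, the opening and the grip force at its end, in the units of the state.
- ctrl.get_state(): the state, without advancing time (a new reading comes with each control period).
- ctrl.read_camera(name): name is "scene" or "top" or "wrist"; returns a dict with "frame" (420x560x3 uint8, red, green, blue), "fx", "fy", "cx", "cy" (pixels), "k1" (the pictures are not rectified: a ray, as slopes to the right and down, at radius r is drawn at 1 + k1 r^2 times it, then the intrinsics apply), "rvec" (rotation vector, rad) and "tvec" (3), from world to camera coordinates, as OpenCV has them; the wrist camera has in their place "T_tool_cam" (4x4, takes a point from camera to tool coordinates, whose origin is the TCP and whose axes are the flange's). Camera axes: x right, y down, z forward; pixel columns grow to the right and rows downward; lengths in mm; the calibration is good to about 2 mm. A picture is of the moment at which its call begins: read the wrist's pose just before it. There is no depth.
- ctrl.close_job(): hands the job in; it is judged then, once.
The state is a dict: "t": time; "joint_positions": joint angles; "joint_vel": joint speeds; "joint_efforts": joint torques, N m; "ee_pos": TCP position; "tool_rot": TCP orientation; "contact_force": force on the tool from outside, world axes, zero at the start; "wrist_torque": the same for the moment, N m; "width": finger opening in mm; "grasp_force": force on a finger pad.
Only numpy, scipy, OpenCV 4.12 (cv2) and the standard library are available. Lean on these libraries where they do the work, as an engineer would, in place of code of your own. Each camera call takes 0.05 s, during which the arm holds its last target. There are 200 camera calls.

## Working session

There is one attempt and no reset: what is moved stays moved. The work goes in short steps, Python scripts to look and compute and a tool call to move; the robot and the scene stay as the last step left them, time stands still between calls to the robot, and variables do not carry over. Pictures are saved under pics/ and viewed, at most 10 in all, crops included, and the job is handed in when it is done.

Besides the shell and the picture viewer there is one more tool, called after "Call:" by a JSON object that holds its "method" and its "body". carry_out: Moves the arm, as the interface text tells. Its arguments: {"type":"object","properties":{"targets":{"type":"string"},"newtons":{"type":"number"}},"required":["targets"]}

```bash
mkdir -p pics; cat > h.py <<'E'
import numpy as np, cv2
from scipy.spatial.transform import Rotation as R
from workcell import ctrl
def cam(name):
    s=ctrl.get_state(); c=ctrl.read_camera(name)
    if 'rvec' in c and name!='wrist':
        Rc=cv2.Rodrigues(np.array(c['rvec'],float))[0]; t=np.array(c['tvec'],float).ravel()
    else:
        q=s['tool_rot']; Rt=R.from_quat([q[1],q[2],q[3],q[0]]).as_matrix()
        T=np.eye(4);T[:3,:3]=Rt;T[:3,3]=s['ee_pos']
        W=np.linalg.inv(T@np.array(c['T_tool_cam'])); Rc=W[:3,:3];t=W[:3,3]
    c['R']=Rc;c['t']=t;c['o']=-Rc.T@t
    return c
def ray(c,u,v):
    xd=(u-c['cx'])/c['fx'];yd=(v-c['cy'])/c['fy'];x,y=xd,yd
    for _ in range(20):
        k=1+c['k1']*(x*x+y*y);x,y=xd/k,yd/k
    return c['R'].T@np.array([x,y,1.])
def onz(c,u,v,z):
    d=ray(c,u,v);return c['o']+d*(z-c['o'][2])/d[2]
def proj(c,P):
    p=c['R']@np.array(P,float)+c['t'];x,y=p[:2]/p[2];k=1+c['k1']*(x*x+y*y)
    return np.array([c['cx']+c['fx']*k*x,c['cy']+c['fy']*k*y])
def two(c1,p1,c2,p2):
    d1=ray(c1,*p1);d2=ray(c2,*p2)
    a=np.linalg.lstsq(np.c_[d1,-d2],c2['o']-c1['o'],rcond=None)[0]
    A=c1['o']+a[0]*d1;B=c2['o']+a[1]*d2
    return (A+B)/2,np.linalg.norm(A-B)
def save(c,n): cv2.imwrite(f'pics/{n}.png',cv2.cvtColor(c['frame'],cv2.COLOR_RGB2BGR))
E
python3 - <<'E'
from h import *
import pickle
for n in('scene','top'):
    c=cam(n);save(c,n+'0');print(n,c['o'],c['fx'],c['R'][2]);pickle.dump(c,open(n+'0.pkl','wb'))
print(ctrl.get_state())
E
```

```text
scene [-306.67316762  679.72361624  759.29820235] 430.99843275378754 [ 0.66533764 -0.51234885 -0.54297743]
top [ 490.08758235   38.56944363 1237.8199002 ] 390.43906825331965 [ 0.03172984  0.00205129 -0.99949438]
{'t': 0.1, 'joint_positions': array([-1.27799398e+00,  3.20224077e-01,  1.56552778e+00, -2.61562031e-05,
        1.25742054e+00, -1.99820293e-02]), 'joint_vel': array([-0.00016854, -0.00078583, -0.00219815,  0.00082585,  0.00081564,
       -0.00029947]), 'joint_efforts': array([ 9.01786971e-04, -4.13331985e+01, -2.32509702e+01,  7.29536475e-02,
        4.22155182e-02, -6.79448476e-05]), 'ee_pos': array([ 176.80617689, -546.67195279,  213.21795906]), 'tool_rot': array([-7.80841356e-04,  9.87794709e-01,  1.55759391e-01, -1.19734927e-04]), 'contact_force': array([ 0.29022186,  1.01254612, -0.26862727]), 'wrist_torque': array([-0.03401693, -0.02211292,  0.053771  ]), 'grasp_force': 0.0, 'width': 90.95675909899552}
```

View pics/scene0.png

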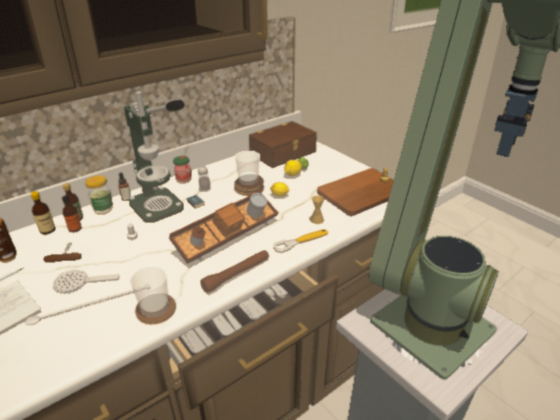

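View pics/top0.png

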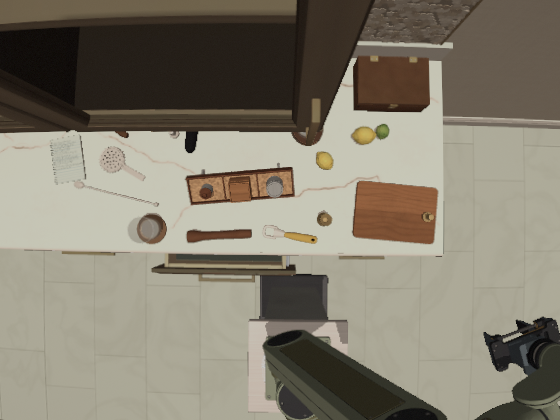

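The scene view shows the pot, caddy and tin in the tray at (197,237), (229,217), (258,204). The top view shows them at (206,190), (240,188), (274,186). The board is centred near (396,212) with the stopper at (428,216), and the jigger is at (324,219).

```bash
python3 - <<'E'
from h import *
import pickle
s=pickle.load(open('scene0.pkl','rb'));t=pickle.load(open('top0.pkl','rb'))
np.set_printoptions(precision=1,suppress=True)
for n,p in dict(t1=(187,178),t2=(293,169),t3=(295,195),t4=(190,204)).items(): print(n,onz(t,*p,60 if n in('t1','t2') else 35))
for n,p in dict(b1=(357,181),b2=(438,186),b3=(434,243),b4=(353,238)).items(): print(n,onz(t,*p,21))
print('jig',onz(t,324,218,78),'stop',onz(t,428,216,66),'lemon',onz(t,325,160,49),'glass',onz(t,307,135,8))
print('opener',onz(t,265,231,20),onz(t,316,240,20),'mud',onz(t,190,237,40),onz(t,250,234,40))
for n,a,b in(('pot',(197,237),(206,190)),('caddy',(229,217),(240,188)),('tin',(258,204),(274,186))): print(n,two(s,a,t,b))
E
```

```text
t1 [595.4 344.4  60. ]
t2 [626.  22.  60.]
t3 [548.5  14.6  35. ]
t4 [516.9 339.7  35. ]
b1 [ 595.4 -179.5   21. ]
b2 [ 583.2 -438.5   21. ]
b3 [ 403.  -425.8   21. ]
b4 [ 417.1 -168.1   21. ]
jig [479.  -71.4  78. ] stop [ 488.  -389.5   66. ] lemon [656.2 -75.8  49. ] glass [741.1 -22.    8. ]
opener [435.9 106.6  20. ] [409.7 -52.6  20. ] mud [415.1 336.7  40. ] [427.  151.4  40. ]
pot (array([559.8, 286.5,  54.9]), np.float64(0.4152495377156163))
caddy (array([565.6, 180. ,  71.8]), np.float64(0.908465899512912))
tin (array([571.8,  77. ,  70.6]), np.float64(3.8961009470884624))
```

Call:
{"method": "carry_out", "body": {"targets": "0 0 -1.25 15 36 3 80;0 0 -1.25 15 36 3 80;0 0 -1.25 15 36 3 80;0 0 -1.25 16 36 3 80;0 0 -1.25 16 36 3 80;0 0 -1.25 16 36 3 80;0 0 -1.25 16 36 0 80;0 0 -1.25 16 36 0 80;0 0 -1.25 16 36 0 80;0 0 -1.25 16 36 0 80"}}

```text
t: 0.93
ee_pos: [334.0, -185.2, 231.9]
tool_rot: [0.0, 0.999, 0.046, 0.0]
contact_force: [0.8, 0.4, -0.2]
width: 80.4
grasp_force: 0.0
```

Call:
{"method": "carry_out", "body": {"targets": "0.24 -2.49 0 16 36 0 80;0.24 -2.49 0 16 36 0 80;0.24 -2.49 0 16 36 0 80;0.24 -2.49 0 16 36 0 80;0.24 -2.49 0 16 36 0 80;0.24 -2.49 0 16 36 0 80;0.24 -2.49 0 16 36 0 80;0.24 -2.49 0 16 36 0 80;0.24 -2.49 0 16 36 0 80;0.24 -2.49 0 14 30 0 80"}}

```text
t: 1.77
ee_pos: [492.2, 169.6, 232.0]
tool_rot: [-0.011, 0.975, 0.047, 0.217]
contact_force: [0.5, -1.5, 0.2]
width: 79.8
grasp_force: 0.0
```

```bash
python3 - <<'E'
from h import *
import pickle
np.set_printoptions(precision=3,suppress=True)
c=cam('wrist');save(c,'w1');pickle.dump(c,open('w1.pkl','wb'));print(c['T_tool_cam'],c['fx'],c['k1'],c['o'])
s=ctrl.get_state();print(s['ee_pos'],s['joint_positions'],R.from_quat(np.roll(s['tool_rot'],-1)).as_matrix())
E
```

```text
[[  -0.001   -0.969   -0.246   66.867]
 [   1.      -0.      -0.      -0.131]
 [   0.      -0.246    0.969 -170.775]
 [   0.       0.       0.       1.   ]] 361.0880935606503 -0.032533898951126426 [480.249 168.262 415.036]
[493.504 173.526 231.683] [ 0.393  0.027  1.973 -0.182  0.723  1.977] [[ 0.9    0.099  0.425]
 [ 0.088 -0.995  0.046]
 [ 0.427 -0.004 -0.904]]
```

View pics/w1.png

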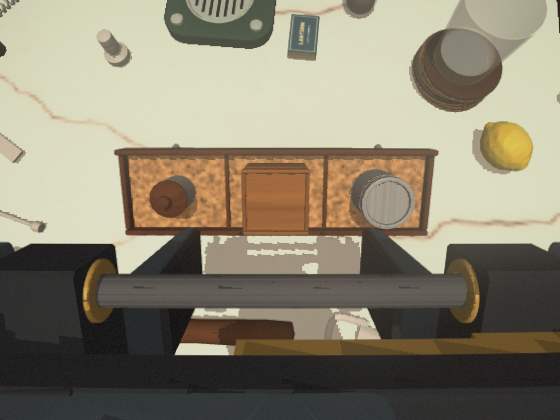

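The wrist view shows the tray square in the image. The caddy lid spans (242,173) to (309,234), the tin lid is centred at (387,201), and the pot's knob is near (172,193). The strips are at columns 228 and 325.

```bash
python3 - <<'E'
from h import *
import pickle
np.set_printoptions(precision=1,suppress=True)
c=pickle.load(open('w1.pkl','rb'))
th=np.radians(5.5);a=np.array([-np.sin(np.radians(25))*np.cos(th),-np.sin(np.radians(25))*np.sin(th),np.cos(np.radians(25))])
y=np.array([-np.sin(th),np.cos(th),0]);x=np.cross(y,a)
B=np.array([572,180,40.])
def pl(p,h):
    d=ray(c,*p);P=c['o']+d*((B+h*a-c['o'])@a/(d@a));return P
g=lambda p,h:np.array([(pl(p,h)-B)@x,(pl(p,h)-B)@y])
f=c['frame'];hsv=cv2.cvtColor(f,cv2.COLOR_RGB2HSV)
for dh in(-10,0,10):
    print('dh',dh)
    k=[g(p,56+dh) for p in((242,174),(309,174),(309,234),(242,234))];print('caddy',k,'mean',np.mean(k,0))
    print('strips',g((228,190),5+dh),g((325.5,190),5+dh))
    print('back',g((117,150),19+dh),g((437,150),19+dh),'front',g((126,234),13+dh),g((429,234),13+dh))
    print('tin',g((387,201),58+dh),'rim lr',g((361,201),58+dh),g((413,201),58+dh),'rim tb',g((387,175),58+dh),g((387,227),58+dh),'knob',g((168,189),58+dh),'potlid',g((149,198),42+dh),g((189,198),42+dh))
E
python3 - <<'E'
import cv2
i=cv2.imread('pics/w1.png')[140:245,105:445];cv2.imwrite('pics/w1c.png',cv2.resize(i,None,fx=2.35,fy=2.35,interpolation=cv2.INTER_CUBIC))
E
```

```text
dh -10
caddy [array([27.1, 33.7]), array([ 27. , -28.4]), array([-31.2, -29.5]), array([-31.2,  35.3])] mean [-2.1  2.8]
strips [ 2.4 54.9] [  2.4 -50.5]
back [ 46.8 165.1] [  46.5 -161.5] front [-45.  167.8] [ -45.1 -164.6]
tin [   1.9 -102.1] rim lr [  1.9 -77.6] [   1.9 -126.8] rim tb [  26.4 -100.4] [ -23.6 -103.9] knob [ 13.4 103.1] potlid [  1.5 127.8] [ 1.5 88.1]
dh 0
caddy [array([28.5, 32.6]), array([ 28.5, -27.7]), array([-28. , -28.7]), array([-28. ,  34.1])] mean [0.2 2.6]
strips [ 4.3 53.4] [  4.3 -49.3]
back [ 47.5 160.5] [  47.3 -157.2] front [-41.8 163.3] [ -41.9 -160.3]
tin [  4.1 -99.1] rim lr [  4.1 -75.4] [   4.1 -123. ] rim tb [ 27.9 -97.5] [ -20.7 -100.9] knob [15.3 99.9] potlid [  3.6 124. ] [ 3.6 85.5]
dh 10
caddy [array([30. , 31.5]), array([ 29.9, -26.9]), array([-24.8, -27.9]), array([-24.8,  33. ])] mean [2.6 2.4]
strips [ 6.2 51.9] [  6.1 -48. ]
back [ 48.3 156. ] [  48.  -152.9] front [-38.6 158.8] [ -38.7 -156. ]
tin [  6.3 -96.1] rim lr [  6.3 -73.1] [   6.3 -119.3] rim tb [ 29.4 -94.5] [-17.7 -97.8] knob [17.1 96.7] potlid [  5.7 120.2] [ 5.7 82.8]
```

View pics/w1c.png

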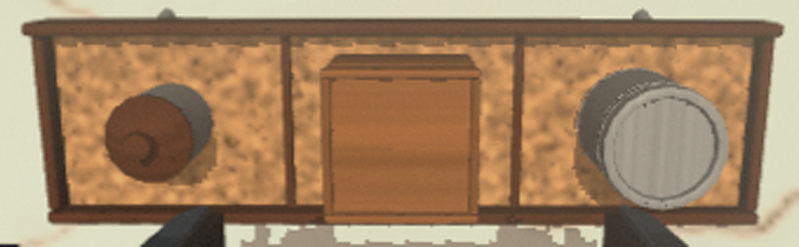

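Call:
{"method": "carry_out", "body": {"targets": "0 0 0 11 1.7 -30 80;0 0 0 11 1.7 -30 80;0 0 0 11 1.6 -30 80;0 0 0 0 0 0 80;0 0 0 0 0 0 80;0 0 0 0 0 0 80", "newtons": 25}}

```text
t: 2.32
ee_pos: [525.3, 172.0, 143.1]
tool_rot: [-0.011, 0.975, 0.046, 0.217]
contact_force: [0.1, -0.0, 0.8]
width: 80.2
grasp_force: 0.0
```

```bash
python3 - <<'E'
from h import *
import pickle
np.set_printoptions(precision=3,suppress=True)
c=cam('wrist');save(c,'w2');pickle.dump(c,open('w2.pkl','wb'))
s=ctrl.get_state();print(s['ee_pos'],R.from_quat(np.roll(s['tool_rot'],-1)).as_matrix())
E
```

```text
[525.633 172.046 143.863] [[ 0.901  0.094  0.423]
 [ 0.085 -0.996  0.041]
 [ 0.425 -0.001 -0.905]]
```

View pics/w2.png

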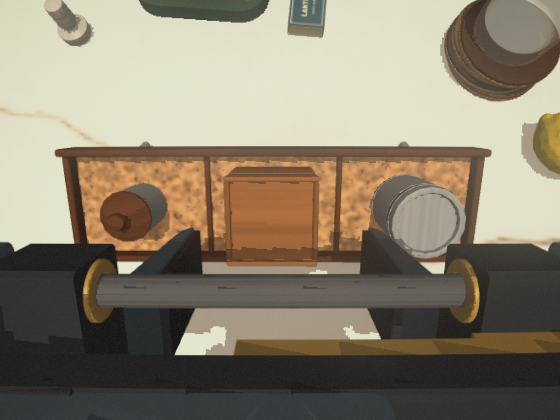

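The view from 100 mm out shows the caddy lid spanning columns 224 to 319 and rows 176 to 265. It is left of the finger centre at column 280, so I'll re-measure from this still pose.

```bash
python3 - <<'E'
from h import *
import pickle
np.set_printoptions(precision=1,suppress=True)
c=pickle.load(open('w2.pkl','rb'))
th=np.radians(5.5);s25,c25=np.sin(np.radians(25)),np.cos(np.radians(25));a=np.array([-s25*np.cos(th),-s25*np.sin(th),c25])
y=np.array([-np.sin(th),np.cos(th),0]);x=np.cross(y,a);B=np.array([572,180,40.])
def g(p,h):
    d=ray(c,*p);P=c['o']+d*((B+h*a-c['o'])@a/(d@a));return np.array([(P-B)@x,(P-B)@y])
for dh in(-10,-5,0,5):
    k=[g(p,56+dh) for p in((224,176),(319,176),(318,265),(225,265))];print(dh,'caddy',*k,'mean',np.mean(k,0))
    print('  strips',g((208,190),5+dh),g((338.5,190),5+dh), 'tin',g((425,221),58+dh),g((386,221),58+dh),g((464,221),58+dh),'knob',g((118,222),58+dh))
P=np.array(ctrl.get_state()['ee_pos']);print('tcp',(P-B)@x,(P-B)@y,(P-B)@a)
E
```

```text
-10 caddy [31.8 34.4] [ 31.6 -28.8] [-31.8 -29.6] [-31.6  36.3] mean [-0.   3.1]
  strips [12.7 56. ] [ 12.4 -50.3] tin [   0.9 -101.8] [  1. -75.] [   0.9 -128.8] knob [  0.7 108.1]
-5 caddy [32.5 33.6] [ 32.4 -28.2] [-29.7 -29. ] [-29.6  35.4] mean [1.4 2.9]
  strips [13.6 55. ] [ 13.4 -49.5] tin [  2.3 -99.7] [  2.4 -73.5] [   2.3 -126.2] knob [  2.1 105.8]
0 caddy [33.2 32.8] [ 33.1 -27.7] [-27.6 -28.5] [-27.5  34.6] mean [2.8 2.8]
  strips [14.6 54. ] [ 14.3 -48.7] tin [  3.8 -97.6] [  3.8 -72. ] [   3.7 -123.5] knob [  3.5 103.4]
5 caddy [34. 32.] [ 33.9 -27.2] [-25.5 -27.9] [-25.4  33.7] mean [4.2 2.7]
  strips [15.5 52.9] [ 15.3 -47.9] tin [  5.2 -95.5] [  5.2 -70.4] [   5.1 -120.9] knob [  4.9 101. ]
tcp 1.3740725091760677 -3.4733294951333096 113.95921588800613
```

Call:
{"method": "carry_out", "body": {"targets": "0 0 0 -0.6 6.4 0 80;0 0 0 11 1 -23.6 80;0 0 0 11 1 -23.6 80;0 0 0 11 1.1 -23.6 80;0 0 0 5.4 0.6 -11.8 80;0 0 0 5.3 0.5 -11.7 80;0 0 0 0 0 0 80;0 0 0 0 0 0 80"}}

```text
t: 3.03
ee_pos: [568.4, 182.9, 48.6]
tool_rot: [-0.011, 0.975, 0.046, 0.217]
contact_force: [0.2, -0.0, 0.1]
width: 80.3
grasp_force: 0.0
```

Call:
{"method": "carry_out", "body": {"targets": "0 0 0 0 0 0 50;0 0 0 0 0 0 50;0 0 0 0 0 0 50;0 0 0 0 0 0 50;0 0 0 0 0 0 50", "newtons": 25}}

```text
t: 3.45
ee_pos: [568.3, 182.6, 49.0]
tool_rot: [-0.011, 0.975, 0.046, 0.217]
contact_force: [-3.1, -0.3, 6.1]
width: 62.1
grasp_force: 25.0
```

Call:
{"method": "carry_out", "body": {"targets": "0 0 0 -4.2 -0.4 9.1 50;0 0 0 -8.4 -0.8 18.1 50;0 0 0 -12.6 -1.2 27.2 50;0 0 0 -16.8 -1.6 36.2 50;0 0 0 -2 -8 30 50;0 0 0 0 -15 30 50;0 0 0 0 -30 0 50;0 0 0 -2 -36 0 50;0 0 0 -2 -36 0 50;0 0 0 -2 -36 0 50"}}

```text
t: 4.28
ee_pos: [516.3, 16.7, 198.3]
tool_rot: [-0.011, 0.975, 0.047, 0.216]
contact_force: [0.3, -0.9, -3.3]
width: 61.8
grasp_force: 25.0
```

Call:
{"method": "carry_out", "body": {"targets": "-0.24 2.49 0 -2 -36 0 50;-0.24 2.49 0 -2 -36 0 50;-0.24 2.49 0 -2 -36 0 50;-0.24 2.49 0 -2 -36 0 50;-0.24 2.49 0 -2 -36 0 50;-0.24 2.49 0 -2 -36 0 50;-0.24 2.49 0 -2 -36 0 50;-0.24 2.49 0 -2 -20 0 50;-0.24 2.49 0 -2 -10 0 50;-0.24 2.49 0 -2 0 0 50"}}

```text
t: 5.12
ee_pos: [497.3, -266.7, 198.1]
tool_rot: [0.0, 0.999, 0.046, -0.001]
contact_force: [0.4, 0.7, -2.7]
width: 61.7
grasp_force: 25.0
```

Call:
{"method": "carry_out", "body": {"targets": "0 0 0 0 0 -30 50;0 0 0 0 0 -35 50;0 0 0 0 0 -35 50;0 0 0 0 0 -30 50;0 0 0 0 0 -15 50;0 0 0 0 0 -6 50;0 0 0 0 0 0 50;0 0 0 0 0 0 50;0 0 0 0 0 0 50"}}

```text
t: 5.87
ee_pos: [499.2, -265.0, 49.0]
tool_rot: [0.001, 0.999, 0.047, 0.001]
contact_force: [-0.4, -0.3, -2.7]
width: 61.6
grasp_force: 25.0
```

```bash
python3 - <<'E'
from h import *
np.set_printoptions(precision=3,suppress=True)
c=cam('wrist');save(c,'w3');c2=cam('scene');f=c2['frame'];i=cv2.cvtColor(f,cv2.COLOR_RGB2BGR)[130:250,280:460]
import numpy as np
a=cv2.resize(i,(630,420),interpolation=cv2.INTER_CUBIC); b=cv2.cvtColor(c['frame'],cv2.COLOR_RGB2BGR)
b=cv2.resize(b[100:,:],(450,257)); 
o=np.zeros((600,640,3),np.uint8);o[:343,:515]=a[:343,:515]; o[343:600,:450]=b;cv2.imwrite('pics/w3s.png',o)
s=ctrl.get_state();print(s['ee_pos'],s['contact_force'],s['joint_positions'],R.from_quat(np.roll(s['tool_rot'],-1)).as_matrix())
E
```

```text
[ 499.023 -264.993   48.889] [ 0.309 -0.643 -3.464] [-0.509  0.456  1.813  0.     0.87   0.968] [[ 0.996  0.095  0.003]
 [ 0.095 -0.996 -0.002]
 [ 0.003  0.002 -1.   ]]
```

View pics/w3s.png

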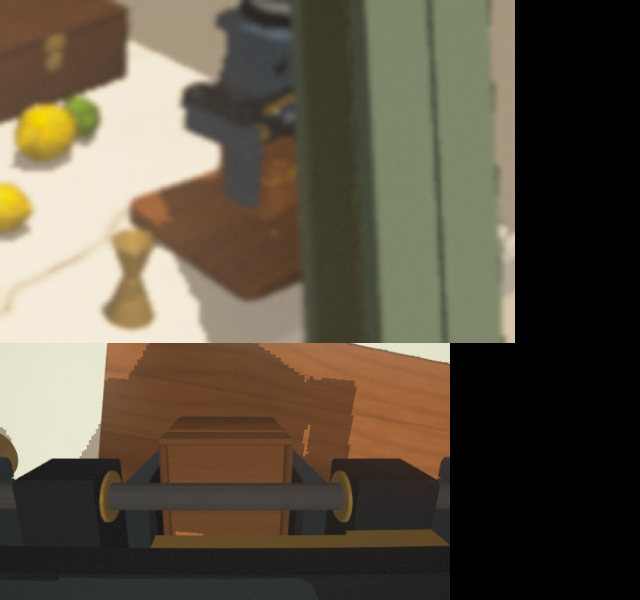

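The caddy is held square between the fingers over the board, clear of the jigger. I'll lower it in steps and watch the force.

Call:
{"method": "carry_out", "body": {"targets": "0 0 0 0 0 -3 50;0 0 0 0 0 -3 50;0 0 0 0 0 -2 50;0 0 0 0 0 -2 50;0 0 0 0 0 0 50"}}

```text
t: 6.38
ee_pos: [497.7, -264.3, 36.7]
tool_rot: [-0.0, 0.999, 0.047, -0.0]
contact_force: [0.2, 0.1, -3.7]
width: 61.9
grasp_force: 25.0
```

Call:
{"method": "carry_out", "body": {"targets": "0 0 0 0 0 -1 50;0 0 0 0 0 -1 50;0 0 0 0 0 0 50"}}

```text
t: 6.63
ee_pos: [498.0, -264.5, 35.1]
tool_rot: [-0.0, 0.999, 0.047, -0.0]
contact_force: [-0.3, -0.1, -2.4]
width: 62.0
grasp_force: 25.0
```

Call:
{"method": "carry_out", "body": {"targets": "0 0 0 0 0 -1 50;0 0 0 0 0 -1 50;0 0 0 0 0 0 50"}}

```text
t: 6.88
ee_pos: [497.9, -264.5, 33.1]
tool_rot: [-0.0, 0.999, 0.047, -0.0]
contact_force: [-0.0, 0.6, -3.0]
width: 61.9
grasp_force: 25.0
```

Call:
{"method": "carry_out", "body": {"targets": "0 0 0 0 0 -1 50;0 0 0 0 0 -0.5 50;0 0 0 0 0 0 50"}}

```text
t: 7.13
ee_pos: [498.1, -264.5, 32.7]
tool_rot: [0.0, 0.999, 0.047, 0.0]
contact_force: [-2.5, 0.6, 4.3]
width: 62.2
grasp_force: 25.0
```

Call:
{"method": "carry_out", "body": {"targets": "0 0 0 0 0 -1 50;0 0 0 0 0 0 50;0 0 0 0 0 0 50"}}

```text
t: 7.38
ee_pos: [498.1, -264.6, 32.6]
tool_rot: [0.0, 0.999, 0.047, 0.0]
contact_force: [-4.5, 1.9, 11.7]
width: 61.9
grasp_force: 25.0
```

Call:
{"method": "carry_out", "body": {"targets": "0 0 0 0 0 -1 50;0 0 0 0 0 0 50;0 0 0 0 0 0 50"}}

```text
t: 7.63
ee_pos: [498.1, -264.6, 32.6]
tool_rot: [0.0, 0.999, 0.047, 0.001]
contact_force: [-5.3, 2.1, 16.9]
width: 61.9
grasp_force: 25.0
```

Call:
{"method": "carry_out", "body": {"targets": "0 0 0 0 0 2 62;0 0 0 0 0 0 80;0 0 0 0 0 0 80;0 0 0 0 0 0 80;0 0 0 0 0 10 80;0 0 0 0 0 30 80;0 0 0 0 0 40 80;0 0 0 0 0 40 80;0 0 0 0 0 0 80;0 0 0 0 0 0 80"}}

```text
t: 8.47
ee_pos: [499.6, -265.4, 154.9]
tool_rot: [0.002, 0.999, 0.047, 0.003]
contact_force: [0.0, 0.6, -1.2]
width: 79.9
grasp_force: 0.0
```

```bash
python3 - <<'E'
from h import *
import pickle
c=cam('wrist');save(c,'w4');pickle.dump(c,open('w4.pkl','wb'));print(ctrl.get_state()['ee_pos'])
E
```

```text
[ 498.23635613 -264.62155647  152.73786701]
```

View pics/w4.png

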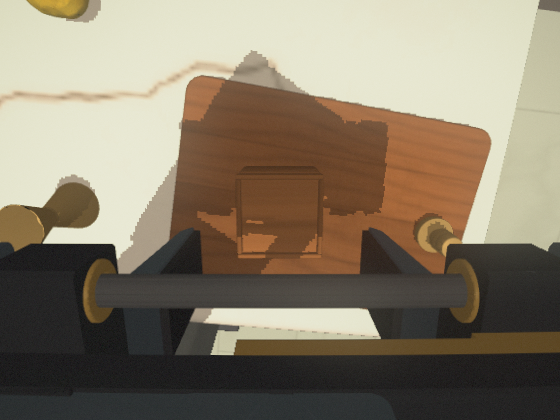

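The caddy stands squarely on the board, its rim spanning about (236,174) to (323,258), with the stopper clear at (435,235).

```bash
python3 - <<'E'
from h import *
import pickle
np.set_printoptions(precision=1,suppress=True)
c=pickle.load(open('w4.pkl','rb'))
k=[onz(c,*p,77) for p in((236.5,174),(322.5,174),(323,258),(236,258))];print(k,np.mean(k,0))
# tool-relative prediction: caddy centre in tool frame when seen upright
E
python3 - <<'E'
import cv2
i=cv2.imread('pics/w4.png')[150:280,210:350];g=cv2.cvtColor(i,cv2.COLOR_BGR2GRAY)
print('col profile',[(210+x,int(g[50:95,x].mean())) for x in range(20,35)],[(210+x,int(g[50:95,x].mean())) for x in range(105,120)])
print('row profile',[(150+y,int(g[y,40:100].mean())) for y in range(10,36)],[(150+y,int(g[y,40:100].mean())) for y in range(98,116)])
E
```

```text
[array([ 527.9, -232. ,   77. ]), array([ 533.5, -291.2,   77. ]), array([ 472.1, -299.1,   77. ]), array([ 466.2, -235.6,   77. ])] [ 499.9 -264.5   77. ]
col profile [(230, 87), (231, 90), (232, 91), (233, 93), (234, 93), (235, 93), (236, 80), (237, 74), (238, 77), (239, 78), (240, 75), (241, 70), (242, 80), (243, 88), (244, 89)] [(315, 89), (316, 88), (317, 73), (318, 70), (319, 75), (320, 78), (321, 77), (322, 79), (323, 92), (324, 95), (325, 94), (326, 94), (327, 94), (328, 94), (329, 93)]
row profile [(160, 74), (161, 75), (162, 76), (163, 76), (164, 77), (165, 76), (166, 57), (167, 58), (168, 60), (169, 63), (170, 65), (171, 68), (172, 73), (173, 63), (174, 63), (175, 77), (176, 80), (177, 79), (178, 76), (179, 71), (180, 80), (181, 80), (182, 79), (183, 79), (184, 80), (185, 81)] [(248, 98), (249, 99), (250, 97), (251, 94), (252, 73), (253, 67), (254, 80), (255, 92), (256, 98), (257, 95), (258, 84), (259, 87), (260, 88), (261, 90), (262, 90), (263, 90), (264, 92), (265, 92)]
```

Call:
{"method": "carry_out", "body": {"targets": "0.24 -2.49 0 3.6 34 -1 75;0.24 -2.49 0 3.6 34 -1 75;0.24 -2.49 0 3.6 34 -1 75;0.24 -2.49 0 3.6 34 -1 75;0.24 -2.49 0 3.6 34 -1 75;0.24 -2.49 0 3.6 34 -1 75;0.24 -2.49 0 3.6 34 -1 75;0.24 -2.49 0 3.6 34 -1 75;0.24 -2.49 0 3.6 34 -1 75;0.24 -2.49 0 3.6 34 -1 75"}}

```text
t: 9.35
ee_pos: [532.5, 76.9, 140.0]
tool_rot: [-0.011, 0.975, 0.046, 0.216]
contact_force: [-0.1, -1.3, -0.9]
width: 75.1
grasp_force: 0.0
```

Call:
{"method": "carry_out", "body": {"targets": "0 0 0 0 0 0 75;0 0 0 0 0 0 75;0 0 0 0 0 0 75;0 0 0 0 0 0 75"}}

```text
t: 9.68
ee_pos: [534.0, 74.4, 141.2]
tool_rot: [-0.01, 0.975, 0.045, 0.216]
contact_force: [0.4, 1.1, -0.6]
width: 74.8
grasp_force: 0.0
```

```bash
python3 - <<'E'
from h import *
import pickle
c=cam('wrist');save(c,'w5');pickle.dump(c,open('w5.pkl','wb'));print(ctrl.get_state()['ee_pos'])
E
```

```text
[534.21511801  74.20137043 141.42560793]
```

View pics/w5.png

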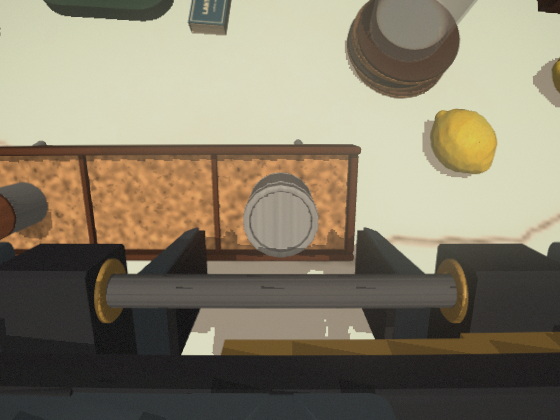

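The tin's lid rim is centred at about (281,220), midway between the fingers. I'll check its offset in the tool frame.

```bash
python3 - <<'E'
from h import *
import pickle
np.set_printoptions(precision=2,suppress=True)
c=pickle.load(open('w5.pkl','rb'));f=c['frame']
g=cv2.cvtColor(f,cv2.COLOR_RGB2GRAY);hsv=cv2.cvtColor(f,cv2.COLOR_RGB2HSV)
m=((hsv[...,1]<60)).astype(np.uint8);m[:165]=0;m[250:]=0;m[:,:235]=0;m[:,325:]=0
print([ (y,np.flatnonzero(m[y])[[0,-1]]) for y in range(170,250,8)])
T=np.array(c['T_tool_cam'])
W=np.eye(4)
def tl(c,u,v,z):
    R0=c['R'];c['R']=np.eye(3);d=T[:3,:3]@ray(c,u,v);c['R']=R0;o=T[:3,3];return o+d*(z-o[2])/d[2]
for z in(54,57,60): print(z,[tl(c,*p,z)[:2] for p in((244,220),(319,220),(281.5,183),(281.5,256.5))])
c4=pickle.load(open('w4.pkl','rb'))
print([tl(c4,*p,152.3-77)[:2] for p in((279.5,174.),(279.5,258.3),(236,215),(323,215))])
c2=pickle.load(open('w2.pkl','rb'))
print([tl(c2,*p,115.5-56)[:2] for p in((271,174.),(271,265.))])
E
```

```text
Traceback (most recent call last):
IndexError: index 0 is out of bounds for axis 0 with size 0
```

```bash
python3 - <<'E'
from h import *
import pickle
np.set_printoptions(precision=2,suppress=True)
c=pickle.load(open('w5.pkl','rb'))
T=np.array(c['T_tool_cam'])
def tl(c,u,v,z):
    R0=c['R'];c['R']=np.eye(3);d=T[:3,:3]@ray(c,u,v);c['R']=R0;o=T[:3,3];return o+d*(z-o[2])/d[2]
for z in(54,57,60): print(z,[tl(c,*p,z)[:2] for p in((244,220),(319,220),(281.5,183),(281.5,256.5))])
c4=pickle.load(open('w4.pkl','rb'))
print([tl(c4,*p,152.3-77)[:2] for p in((279.5,174.),(279.5,258.3),(236,215),(323,215))])
c2=pickle.load(open('w2.pkl','rb'))
print([tl(c2,*p,115.5-56)[:2] for p in((271,174.),(271,265.))])
E
```

```text
54 [array([  4.21, -23.98]), array([ 4.19, 24.49]), array([28.38,  0.26]), array([-20.94,   0.26])]
57 [array([  3.37, -24.3 ]), array([ 3.35, 24.82]), array([27.87,  0.26]), array([-22.11,   0.26])]
60 [array([  2.54, -24.61]), array([ 2.51, 25.15]), array([27.35,  0.27]), array([-23.28,   0.27])]
[array([30.97, -1.07]), array([-30.65,  -1.16]), array([  1.93, -31.79]), array([ 1.9 , 29.55])]
[array([33.28, -6.46]), array([-29.28,  -6.92])]
```

Call:
{"method": "carry_out", "body": {"targets": "0 0 0 2.2 0.2 1.1 72;0 0 0 11 1 -23.6 72;0 0 0 11 1 -23.6 72;0 0 0 10.5 1 -22.6 72;0 0 0 5.3 0.5 -11.2 72;0 0 0 4 0.5 -9.2 72;0 0 0 0 0 0 72;0 0 0 0 0 0 72"}}

```text
t: 10.4
ee_pos: [578.3, 79.1, 52.6]
tool_rot: [-0.01, 0.975, 0.046, 0.216]
contact_force: [-0.2, 0.0, -0.2]
width: 72.3
grasp_force: 0.0
```

Call:
{"method": "carry_out", "body": {"targets": "0 0 0 0 0 0 40;0 0 0 0 0 0 40;0 0 0 0 0 0 40;0 0 0 0 0 0 40;0 0 0 0 0 0 40;0 0 0 0 0 0 40", "newtons": 25}}

```text
t: 10.9
ee_pos: [578.3, 79.6, 53.5]
tool_rot: [-0.011, 0.975, 0.046, 0.217]
contact_force: [-3.7, -2.2, 6.4]
width: 49.4
grasp_force: 25.0
```

Call:
{"method": "carry_out", "body": {"targets": "0 0 0 -4.2 -0.4 9.1 40;0 0 0 -8.4 -0.8 18.1 40;0 0 0 -12.6 -1.2 27.2 40;0 0 0 -16.8 -1.6 36.2 40;0 0 0 -2 -8 30 40;0 0 0 0 -15 30 40;0 0 0 0 0 0 40"}}

```text
t: 11.48
ee_pos: [537.2, 51.9, 211.0]
tool_rot: [-0.01, 0.974, 0.046, 0.223]
contact_force: [0.6, -0.1, -1.4]
width: 49.6
grasp_force: 25.0
```

Call:
{"method": "carry_out", "body": {"targets": "0 0 0 0 0 0 40;0 0 0 0 0 0 40"}}

```text
t: 11.65
ee_pos: [532.6, 52.7, 202.2]
tool_rot: [-0.011, 0.975, 0.046, 0.215]
contact_force: [-0.6, 0.3, -2.0]
width: 49.4
grasp_force: 25.0
```

Call:
{"method": "carry_out", "body": {"targets": "-0.24 2.49 0 -3.5 -31.7 0 40;-0.24 2.49 0 -3.5 -31.7 0 40;-0.24 2.49 0 -3.5 -31.7 0 40;-0.24 2.49 0 -3.5 -31.7 0 40;-0.24 2.49 0 -3.5 -31.7 0 40;-0.24 2.49 0 -3.5 -31.7 0 40;-0.24 2.49 0 -3.5 -31.7 0 40;-0.24 2.49 0 -3.5 -31.7 0 40;-0.24 2.49 0 -3.5 -31.7 0 40;-0.24 2.49 0 -3.5 -31.7 0 40"}}

```text
t: 12.48
ee_pos: [498.0, -265.0, 200.8]
tool_rot: [-0.001, 0.999, 0.047, -0.003]
contact_force: [0.7, -0.1, -2.1]
width: 49.8
grasp_force: 25.0
```

Call:
{"method": "carry_out", "body": {"targets": "0 0 0 0 0 -25 40;0 0 0 0 0 -30 40;0 0 0 0 0 -25 40;0 0 0 0 0 -10 40;0 0 0 0 0 0 40;0 0 0 0 0 0 40;0 0 0 0 0 0 40"}}

```text
t: 13.07
ee_pos: [500.1, -264.5, 114.3]
tool_rot: [0.001, 0.999, 0.048, 0.001]
contact_force: [0.1, -0.1, -1.7]
width: 49.6
grasp_force: 25.0
```

```bash
python3 - <<'E'
from h import *
import pickle
c=cam('wrist');save(c,'w6');pickle.dump(c,open('w6.pkl','wb'));s=ctrl.get_state();print(s['ee_pos'],s['tool_rot'])
E
```

```text
[ 500.22628547 -264.64229288  114.75446752] [8.66576284e-04 9.98869697e-01 4.75058960e-02 1.32907773e-03]
```

View pics/w6.png

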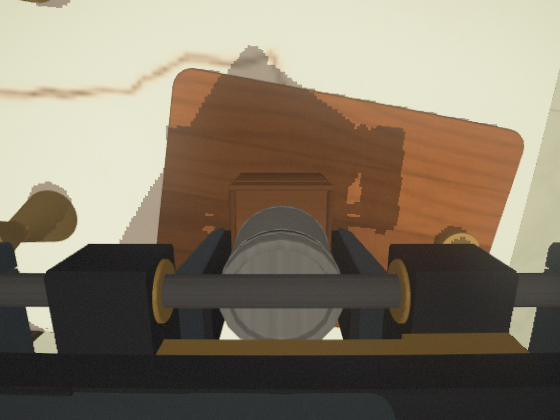

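The tin is held upright over the caddy. Its foot's far edge is at (282,207) and the caddy's far rim edge is near row 184, columns 230 to 332.

```bash
python3 - <<'E'
from h import *
import pickle
np.set_printoptions(precision=2,suppress=True)
c=pickle.load(open('w6.pkl','rb'))
T=np.array(c['T_tool_cam'])
def tl(c,u,v,z):
    R0=c['R'];c['R']=np.eye(3);d=T[:3,:3]@ray(c,u,v);c['R']=R0;o=T[:3,3];return o+d*(z-o[2])/d[2]
g=cv2.cvtColor(c['frame'],cv2.COLOR_RGB2GRAY);hsv=cv2.cvtColor(c['frame'],cv2.COLOR_RGB2HSV)
print('col282 sat',list(zip(range(170,250),hsv[170:250,278:286,1].mean(1).astype(int),g[170:250,278:286].mean(1).astype(int))))
for r in(190,195,200): print(r,list(g[r,222:240]),list(g[r,325:340]))
for v in(206,207,208): print('foot',tl(c,282,v,14.5)[:2])
for v in(183,184,185): print('caddy',tl(c,282,v,37.4)[:2])
print('cadLR',tl(c,230,184,37.4)[:2],tl(c,332,184,37.4)[:2],'lidbottom',tl(c,282,342,-42),'LR',tl(c,222,290,-42),tl(c,342,290,-42))
E
```

```text
col282 sat [(170, np.int64(154), np.int64(77)), (171, np.int64(152), np.int64(77)), (172, np.int64(153), np.int64(70)), (173, np.int64(146), np.int64(56)), (174, np.int64(147), np.int64(57)), (175, np.int64(150), np.int64(57)), (176, np.int64(144), np.int64(60)), (177, np.int64(149), np.int64(61)), (178, np.int64(148), np.int64(64)), (179, np.int64(150), np.int64(66)), (180, np.int64(152), np.int64(69)), (181, np.int64(156), np.int64(76)), (182, np.int64(145), np.int64(62)), (183, np.int64(149), np.int64(63)), (184, np.int64(148), np.int64(62)), (185, np.int64(152), np.int64(72)), (186, np.int64(157), np.int64(77)), (187, np.int64(153), np.int64(80)), (188, np.int64(156), np.int64(78)), (189, np.int64(153), np.int64(75)), (190, np.int64(149), np.int64(71)), (191, np.int64(154), np.int64(80)), (192, np.int64(153), np.int64(80)), (193, np.int64(154), np.int64(80)), (194, np.int64(153), np.int64(79)), (195, np.int64(155), np.int64(80)), (196, np.int64(152), np.int64(80)), (197, np.int64(154), np.int64(80)), (198, np.int64(151), np.int64(80)), (199, np.int64(154), np.int64(79)), (200, np
[... 2695 characters left out ...]
0 [np.uint8(70), np.uint8(70), np.uint8(71), np.uint8(71), np.uint8(72), np.uint8(70), np.uint8(63), np.uint8(67), np.uint8(69), np.uint8(71), np.uint8(75), np.uint8(73), np.uint8(65), np.uint8(69), np.uint8(73), np.uint8(77), np.uint8(78), np.uint8(79)] [np.uint8(79), np.uint8(74), np.uint8(62), np.uint8(65), np.uint8(65), np.uint8(69), np.uint8(72), np.uint8(70), np.uint8(72), np.uint8(74), np.uint8(77), np.uint8(77), np.uint8(77), np.uint8(79), np.uint8(77)]
foot [23.23  0.42]
foot [22.69  0.42]
foot [22.15  0.42]
caddy [31.53  0.48]
caddy [30.94  0.48]
caddy [30.35  0.48]
cadLR [ 30.96 -29.78] [30.94 29.56] lidbottom [-19.87   0.27 -42.  ] LR [  3.17 -23.02 -42.  ] [  3.16  23.54 -42.  ]
```

Call:
{"method": "carry_out", "body": {"targets": "0 0 0 1.2 0.3 0 40;0 0 0 0 0 -10 40;0 0 0 0 0 -6 40;0 0 0 0 0 -4 40;0 0 0 0 0 -1.5 40;0 0 0 0 0 -1.5 40;0 0 0 0 0 0 40"}}

```text
t: 13.7
ee_pos: [500.1, -264.0, 89.9]
tool_rot: [-0.0, 0.999, 0.047, -0.0]
contact_force: [0.4, 0.2, -1.5]
width: 49.3
grasp_force: 25.0
```

Call:
{"method": "carry_out", "body": {"targets": "0 0 0 0 0 -1 40;0 0 0 0 0 -1 40;0 0 0 0 0 0 40"}}

```text
t: 13.95
ee_pos: [500.5, -264.2, 88.7]
tool_rot: [0.0, 0.999, 0.047, 0.0]
contact_force: [-0.4, 0.9, 0.2]
width: 49.5
grasp_force: 25.0
```

Call:
{"method": "carry_out", "body": {"targets": "0 0 0 0 0 -1 40;0 0 0 0 0 0 40;0 0 0 0 0 0 40"}}

```text
t: 14.2
ee_pos: [500.6, -264.2, 88.6]
tool_rot: [0.0, 0.999, 0.047, 0.001]
contact_force: [-1.4, 0.6, 5.9]
width: 49.4
grasp_force: 25.0
```

Contact came at 88.6 mm, where 88.3 was expected for a seated tin (about 92 if it stood on the rim). I'll release and check.

Call:
{"method": "carry_out", "body": {"targets": "0 0 0 0 0 1 50;0 0 0 0 0 0 72;0 0 0 0 0 0 72;0 0 0 0 0 0 72;0 0 0 0 0 10 72;0 0 0 0 0 25 72;0 0 0 0 0 35 72;0 0 0 0 0 35 72;0 0 0 0 0 0 72;0 0 0 0 0 0 72"}}

```text
t: 15.03
ee_pos: [501.6, -264.7, 196.3]
tool_rot: [0.002, 0.999, 0.047, 0.003]
contact_force: [-0.6, -0.2, -0.1]
width: 72.3
grasp_force: 0.0
```

Call:
{"method": "carry_out", "body": {"targets": "0 0 0 0 0 0 72;0 0 0 0 0 0 72"}}

```text
t: 15.2
ee_pos: [499.5, -263.6, 192.2]
tool_rot: [-0.001, 0.999, 0.047, -0.001]
contact_force: [-0.1, 0.6, -0.7]
width: 72.0
grasp_force: 0.0
```

```bash
python3 - <<'E'
from h import *
import pickle
c=cam('wrist');save(c,'w7');pickle.dump(c,open('w7.pkl','wb'));s=ctrl.get_state();print(s['ee_pos'],s['tool_rot'])
E
```

```text
[ 499.4112541  -263.55893287  191.90269985] [-7.47991305e-04  9.98879034e-01  4.73121568e-02 -1.29446886e-03]
```

View pics/w7.png

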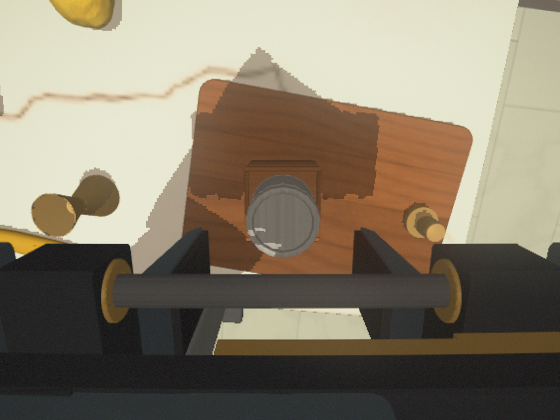

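The tin sits centred and upright on the caddy, its rim spanning columns 246 to 320 and rows 183 to 257. The bystanders are undisturbed. Next is the pot.

Call:
{"method": "carry_out", "body": {"targets": "0 0 0 0 20 0 72;0 0 0 1 36 0 72;0 0 0 1 36 0 72;0 0 0 1 36 0 72;0 0 0 1 36 0 72;0.24 -2.49 0 1 38 0 72;0.24 -2.49 0 1 38 0 72;0.24 -2.49 0 1 38 0 72;0.24 -2.49 0 1 38 0 65;0.24 -2.49 0 1 38 0 65"}}

```text
t: 16.08
ee_pos: [508.3, 91.6, 192.3]
tool_rot: [-0.005, 0.993, 0.047, 0.109]
contact_force: [-0.1, -0.4, -0.8]
width: 65.6
grasp_force: 0.0
```

Call:
{"method": "carry_out", "body": {"targets": "0.24 -2.49 0 1 38 -5 65;0.24 -2.49 0 1 38 -10 65;0.24 -2.49 0 1 38 -10 65;0.24 -2.49 0 1 38 -10 65;0.24 -2.49 0 1.2 39.3 -16.3 65;0 0 0 0 0 0 65;0 0 0 0 0 0 65;0 0 0 0 0 0 65;0 0 0 0 0 0 65;0 0 0 0 0 0 65"}}

```text
t: 16.92
ee_pos: [515.1, 279.0, 142.9]
tool_rot: [-0.01, 0.975, 0.045, 0.217]
contact_force: [0.1, -0.4, -0.4]
width: 64.7
grasp_force: 0.0
```

```bash
python3 - <<'E'
from h import *
import pickle
np.set_printoptions(precision=2,suppress=True)
c=cam('wrist');save(c,'w8');pickle.dump(c,open('w8.pkl','wb'));s=ctrl.get_state();print(s['ee_pos'],s['tool_rot'])
T=np.array(c['T_tool_cam'])
def tl(c,u,v,z):
    R0=c['R'];c['R']=np.eye(3);d=T[:3,:3]@ray(c,u,v);c['R']=R0;o=T[:3,3];return (o+d*(z-o[2])/d[2])[:2]
# pot lid: dark reddish brown blob among cork; steel side below it
f=c['frame'];hsv=cv2.cvtColor(f,cv2.COLOR_RGB2HSV)
m=((hsv[...,2]<125)&(hsv[...,1]>110)).astype(np.uint8);m[:165]=0;m[246:]=0;m[:,:215]=0;m[:,350:]=0
m=cv2.morphologyEx(m,cv2.MORPH_OPEN,np.ones((9,9),np.uint8))
n,l,st,ce=cv2.connectedComponentsWithStats(m)
print(st[1:],ce[1:])
g=((hsv[...,1]<70)&(hsv[...,2]>40)).astype(np.uint8);g[:165]=0;g[246:]=0;g[:,:215]=0;g[:,350:]=0
g=cv2.morphologyEx(g,cv2.MORPH_OPEN,np.ones((5,5),np.uint8));n,_,st2,ce2=cv2.connectedComponentsWithStats(g);print('steel',st2[1:])
for x,y,w,h,a in st[1:]:
    if a>300:
        for z in(115.5-42,): print('LR',tl(c,x,y+h/2,z),tl(c,x+w,y+h/2,z),'TB',tl(c,x+w/2,y,z),tl(c,x+w/2,y+h,z))
# tin on caddy (w7)
c7=pickle.load(open('w7.pkl','rb'));z=192.3-131
print('tin',[tl(c7,*p,z) for p in((246,220),(320,220),(283,183),(283,257))])
E
```

```text
[515.18 279.05 143.01] [-0.01  0.98  0.04  0.22]
[[ 252  192   51   49 2024]] [[276.78 215.87]]
steel [[266 183  24   9 171]]
LR [  1.32 -20.37] [ 1.3  15.35] TB [18.77 -2.46] [-16.77  -2.56]
tin [array([  2.17, -23.41]), array([ 2.15, 25.96]), array([27.13,  1.25]), array([-24.15,   1.3 ])]
```

Call:
{"method": "carry_out", "body": {"targets": "0 0 0 0.7 2.8 0.5 62;0 0 0 11 1 -23.6 62;0 0 0 11 1.1 -23.6 62;0 0 0 11 1.1 -23.6 62;0 0 0 6 0.6 -13 62;0 0 0 4.6 0.4 -10 62;0 0 0 0 0 0 62;0 0 0 0 0 0 62"}}

```text
t: 17.63
ee_pos: [559.0, 287.1, 49.1]
tool_rot: [-0.01, 0.975, 0.046, 0.216]
contact_force: [0.3, 0.2, 0.1]
width: 61.8
grasp_force: 0.0
```

Call:
{"method": "carry_out", "body": {"targets": "0 0 0 0 0 0 25;0 0 0 0 0 0 25;0 0 0 0 0 0 25;0 0 0 0 0 0 25;0 0 0 0 0 0 25;0 0 0 0 0 0 25", "newtons": 15}}

```text
t: 18.13
ee_pos: [558.7, 287.4, 49.7]
tool_rot: [-0.011, 0.975, 0.046, 0.217]
contact_force: [-2.3, -2.2, 4.5]
width: 35.2
grasp_force: 15.0
```

Call:
{"method": "carry_out", "body": {"targets": "0 0 0 -4.2 -0.4 9.1 25;0 0 0 -8.4 -0.8 18.1 25;0 0 0 -12.6 -1.2 27.2 25;0 0 0 -16.8 -1.6 36.2 25;0 0 0 -2 -8 30 25;0 0 0 0 -15 30 25;0 0 0 0 0 10 25;0 0 0 0 0 0 25;0 0 0 0 0 0 25"}}

```text
t: 18.88
ee_pos: [514.2, 260.5, 209.2]
tool_rot: [-0.011, 0.975, 0.046, 0.216]
contact_force: [-0.5, -0.0, -1.6]
width: 34.9
grasp_force: 15.0
```

Call:
{"method": "carry_out", "body": {"targets": "0 0 0 0 -20 0 25;0 0 0 -1 -35 0 25;0 0 0 -1 -36 0 25;0 0 0 -1 -36 0 25;-0.24 2.49 0 -1 -36 0 25;-0.24 2.49 0 -1 -36 0 25;-0.24 2.49 0 -1 -36 0 25;-0.24 2.49 0 -1 -36 0 25;-0.24 2.49 0 -1 -36 0 25;-0.24 2.49 0 -1 -36 0 25"}}

```text
t: 19.72
ee_pos: [504.4, -83.9, 206.9]
tool_rot: [-0.005, 0.995, 0.047, 0.084]
contact_force: [0.1, -0.5, -1.1]
width: 35.1
grasp_force: 15.0
```

Call:
{"method": "carry_out", "body": {"targets": "-0.24 2.49 0 -1 -36 0 25;-0.24 2.49 0 -1 -36 0 25;-0.24 2.49 0 -1 -36 0 25;-0.24 2.49 0 -1 -36 0 25;0 0 0 0 -28 0 25;0 0 0 0 -10 0 25;0 0 0 0 0 -20 25;0 0 0 0 0 -20 25;0 0 0 0 0 0 25;0 0 0 0 0 0 25"}}

```text
t: 20.55
ee_pos: [500.5, -263.2, 167.2]
tool_rot: [-0.002, 0.999, 0.047, -0.002]
contact_force: [-0.0, -0.1, -0.1]
width: 34.8
grasp_force: 15.0
```

Call:
{"method": "carry_out", "body": {"targets": "0 0 0 0 0 0 25;0 0 0 0 0 0 25"}}

```text
t: 20.72
ee_pos: [502.4, -264.3, 170.5]
tool_rot: [0.0, 0.999, 0.048, 0.001]
contact_force: [-0.4, -0.1, -0.8]
width: 34.9
grasp_force: 15.0
```

```bash
python3 - <<'E'
from h import *
import pickle
np.set_printoptions(precision=2,suppress=True)
c=cam('wrist');save(c,'w9');pickle.dump(c,open('w9.pkl','wb'));s=ctrl.get_state();P=s['ee_pos'];print(P,R.from_quat(np.roll(s['tool_rot'],-1)).as_matrix())
T=np.array(c['T_tool_cam'])
def tl(c,u,v,z):
    R0=c['R'];c['R']=np.eye(3);d=T[:3,:3]@ray(c,u,v);c['R']=R0;o=T[:3,3];return (o+d*(z-o[2])/d[2])[:2]
hsv=cv2.cvtColor(c['frame'],cv2.COLOR_RGB2HSV)
S=hsv[...,1].astype(int);g=cv2.cvtColor(c['frame'],cv2.COLOR_RGB2GRAY)
print([(v,int(S[v,278:286].mean()),int(g[v,278:286].mean())) for v in range(176,256)])
E
```

```text
[ 502.41 -264.4   170.65] [[ 1.   0.1  0. ]
 [ 0.1 -1.  -0. ]
 [ 0.   0.  -1. ]]
[(176, 151, 80), (177, 150, 80), (178, 151, 78), (179, 147, 70), (180, 152, 81), (181, 151, 81), (182, 142, 81), (183, 56, 92), (184, 37, 81), (185, 38, 80), (186, 37, 80), (187, 40, 81), (188, 38, 81), (189, 39, 81), (190, 39, 81), (191, 39, 81), (192, 39, 82), (193, 35, 83), (194, 35, 100), (195, 37, 87), (196, 39, 87), (197, 37, 83), (198, 36, 86), (199, 33, 104), (200, 32, 113), (201, 31, 113), (202, 33, 110), (203, 35, 107), (204, 35, 104), (205, 36, 99), (206, 35, 107), (207, 35, 109), (208, 32, 109), (209, 35, 108), (210, 34, 109), (211, 35, 108), (212, 35, 109), (213, 34, 108), (214, 33, 108), (215, 34, 109), (216, 34, 107), (217, 34, 96), (218, 36, 84), (219, 36, 84), (220, 35, 84), (221, 34, 83), (222, 35, 83), (223, 36, 84), (224, 36, 84), (225, 34, 83), (226, 33, 83), (227, 33, 84), (228, 33, 83), (229, 32, 84), (230, 34, 84), (231, 33, 84), (232, 35, 83), (233, 32, 83), (234, 33, 83), (235, 32, 83), (236, 33, 83), (237, 33, 84), (238, 35, 82), (239, 69, 62), (240, 121, 47), (241, 127, 50), (242, 128, 50), (243, 126, 52), (244, 127, 53), (245, 135, 51), (246, 131, 52), (247, 127, 53), (248, 129, 52), (249, 128, 52), (250, 130, 53), (251, 131, 53), (252, 132, 53), (253, 132, 52), (254, 125, 54), (255, 134, 53)]
```

```bash
python3 - <<'E'
from h import *
import pickle
np.set_printoptions(precision=2,suppress=True)
c=pickle.load(open('w9.pkl','rb'));T=np.array(c['T_tool_cam'])
def tl(c,u,v,z):
    R0=c['R'];c['R']=np.eye(3);d=T[:3,:3]@ray(c,u,v);c['R']=R0;o=T[:3,3];return (o+d*(z-o[2])/d[2])[:2]
zr=170-131
print('tin outer',tl(c,282,198.7,zr)-[25,0],'inner',tl(c,282,205.2,zr)-[20.5,0],'tin bottom back',tl(c,282,182.7,170-74.5)-[25,0],'pot',tl(c,282,216.9,11.7)-[18,0])
hsv=cv2.cvtColor(c['frame'],cv2.COLOR_RGB2HSV);g=cv2.cvtColor(c['frame'],cv2.COLOR_RGB2GRAY)
for r in(212,228):
  print(r,'sat/grey',[(u,int(hsv[r-1:r+2,u,1].mean()),int(g[r-1:r+2,u].mean())) for u in list(range(236,268,1))+list(range(298,332,1))])
E
```

```text
tin outer [-3.14  0.49] inner [-2.6   0.49] tin bottom back [-3.19  0.65] pot [0.06 0.41]
212 sat/grey [(236, 156, 99), (237, 157, 98), (238, 156, 99), (239, 156, 98), (240, 148, 79), (241, 148, 69), (242, 144, 72), (243, 146, 70), (244, 139, 64), (245, 150, 78), (246, 149, 85), (247, 100, 86), (248, 49, 90), (249, 36, 88), (250, 38, 88), (251, 35, 98), (252, 33, 106), (253, 35, 110), (254, 32, 112), (255, 34, 110), (256, 34, 107), (257, 35, 106), (258, 34, 101), (259, 37, 100), (260, 35, 101), (261, 36, 106), (262, 38, 103), (263, 35, 106), (264, 37, 108), (265, 35, 111), (266, 34, 110), (267, 32, 109), (298, 35, 110), (299, 33, 105), (300, 35, 105), (301, 35, 103), (302, 33, 101), (303, 37, 101), (304, 36, 106), (305, 36, 106), (306, 35, 107), (307, 34, 109), (308, 35, 111), (309, 36, 110), (310, 39, 103), (311, 37, 93), (312, 40, 88), (313, 39, 87), (314, 66, 91), (315, 131, 86), (316, 150, 79), (317, 146, 67), (318, 151, 66), (319, 142, 72), (320, 151, 71), (321, 148, 72), (322, 160, 93), (323, 157, 100), (324, 157, 100), (325, 159, 97), (326, 157, 99), (327, 158, 99), (328, 160,
[... 389 characters left out ...]
1, 87), (257, 38, 81), (258, 33, 82), (259, 36, 82), (260, 37, 81), (261, 33, 82), (262, 32, 82), (263, 33, 84), (264, 34, 83), (265, 37, 82), (266, 35, 84), (267, 33, 83), (298, 36, 83), (299, 36, 82), (300, 39, 81), (301, 36, 82), (302, 35, 81), (303, 35, 79), (304, 34, 81), (305, 34, 82), (306, 38, 89), (307, 36, 100), (308, 34, 107), (309, 35, 109), (310, 34, 106), (311, 35, 102), (312, 36, 89), (313, 35, 92), (314, 36, 104), (315, 33, 107), (316, 36, 107), (317, 36, 104), (318, 35, 103), (319, 37, 101), (320, 71, 85), (321, 132, 75), (322, 154, 88), (323, 120, 74), (324, 59, 61), (325, 57, 65), (326, 56, 64), (327, 78, 70), (328, 105, 73), (329, 108, 78), (330, 123, 82), (331, 146, 87)]
```

The tin rim and the pot foot, seen in the same picture, agree sideways within 0.3 px. The pot is about 3 mm too far in x, so I'll correct that and lower it.

Call:
{"method": "carry_out", "body": {"targets": "0 0 0 -2.9 0 0 25;0 0 0 0 0 -10 25;0 0 0 0 0 -8 25;0 0 0 0 0 -5 25;0 0 0 0 0 -3 25;0 0 0 0 0 0 25;0 0 0 0 0 0 25"}}

```text
t: 21.35
ee_pos: [498.8, -264.5, 143.3]
tool_rot: [-0.0, 0.999, 0.047, -0.0]
contact_force: [0.2, -0.3, -0.9]
width: 35.1
grasp_force: 15.0
```

Call:
{"method": "carry_out", "body": {"targets": "0 0 0 0 0 -1.5 25;0 0 0 0 0 -1.5 25;0 0 0 0 0 0 25;0 0 0 0 0 0 25"}}

```text
t: 21.68
ee_pos: [498.9, -264.6, 140.7]
tool_rot: [0.0, 0.999, 0.047, 0.0]
contact_force: [-0.5, -0.8, -1.1]
width: 35.3
grasp_force: 15.0
```

Call:
{"method": "carry_out", "body": {"targets": "0 0 0 0 0 -1 25;0 0 0 0 0 0 25;0 0 0 0 0 0 25"}}

```text
t: 21.93
ee_pos: [498.8, -264.5, 139.6]
tool_rot: [0.0, 0.999, 0.047, 0.0]
contact_force: [0.7, -0.5, -0.2]
width: 35.0
grasp_force: 15.0
```

Call:
{"method": "carry_out", "body": {"targets": "0 0 0 0 0 -0.7 25;0 0 0 0 0 0 25;0 0 0 0 0 0 25"}}

```text
t: 22.18
ee_pos: [498.9, -264.6, 139.2]
tool_rot: [0.0, 0.999, 0.047, 0.0]
contact_force: [-0.0, 0.1, 1.5]
width: 35.3
grasp_force: 15.0
```

Call:
{"method": "carry_out", "body": {"targets": "0 0 0 0 0 -0.7 25;0 0 0 0 0 0 25;0 0 0 0 0 0 25"}}

```text
t: 22.43
ee_pos: [499.0, -264.6, 139.1]
tool_rot: [0.0, 0.999, 0.047, 0.0]
contact_force: [-1.5, -0.4, 4.8]
width: 34.9
grasp_force: 15.0
```

The pot met the lid at 139.1 mm, where 138.7 was expected for a seated pot. I'll release it and back off upward.

Call:
{"method": "carry_out", "body": {"targets": "0 0 0 0 0 0.6 37;0 0 0 0 0 0 55;0 0 0 0 0 0 55;0 0 0 0 0 0 55;0 0 0 0 0 8 55;0 0 0 0 0 20 55;0 0 0 0 0 30 55;0 0 0 0 0 30 55;0 0 0 0 0 0 55;0 0 0 0 0 0 55"}}

```text
t: 23.27
ee_pos: [499.8, -265.1, 229.2]
tool_rot: [0.001, 0.999, 0.047, 0.002]
contact_force: [0.4, 0.6, 0.8]
width: 54.8
grasp_force: 0.0
```

Call:
{"method": "carry_out", "body": {"targets": "0 0 0 0 0 0 55;0 0 0 0 0 0 55;0 0 0 0 0 0 55"}}

```text
t: 23.52
ee_pos: [498.1, -264.2, 225.5]
tool_rot: [-0.001, 0.999, 0.047, -0.001]
contact_force: [0.8, -0.6, -0.1]
width: 55.1
grasp_force: 0.0
```

```bash
python3 - <<'E'
from h import *
import pickle
np.set_printoptions(precision=2,suppress=True)
c=cam('wrist');pickle.dump(c,open('w10.pkl','wb'));s=ctrl.get_state();P=s['ee_pos'];print(P,s['contact_force'])
T=np.array(c['T_tool_cam'])
hsv=cv2.cvtColor(c['frame'],cv2.COLOR_RGB2HSV);g=cv2.cvtColor(c['frame'],cv2.COLOR_RGB2GRAY)
print([(v,int(hsv[v,278:286,1].mean()),int(g[v,278:286].mean())) for v in range(165,250,1)])
# predicted rows/cols for stack at nominal
C=np.array([499.1,-264.6])
for n,dx,z in(('tin foot back',25,74.5),('tin rim back',25,131),('rim in',20.5,131),('pot foot back',18,127),('pot lid back',18.5,165),('knob top',0,185)): print(n,proj(c,[C[0]+dx,C[1]+.09*dx,z]))
m=((hsv[...,1]>100)&(g<75)).astype(np.uint8);m[:190]=0;m[262:]=0;m[:,:235]=0;m[:,330:]=0
for r in(215,225,235,245): print(r,''.join('#' if hsv[r,u,1]>90 else '.' for u in range(235,330)))
E
```

```text
[ 498.27 -264.25  225.6 ] [-0.15 -0.74 -0.76]
[(165, 152, 81), (166, 149, 81), (167, 99, 89), (168, 41, 86), (169, 42, 80), (170, 42, 80), (171, 40, 81), (172, 41, 80), (173, 41, 82), (174, 38, 91), (175, 37, 96), (176, 39, 84), (177, 38, 93), (178, 35, 112), (179, 32, 114), (180, 35, 109), (181, 40, 105), (182, 37, 99), (183, 38, 100), (184, 36, 107), (185, 36, 107), (186, 38, 96), (187, 40, 84), (188, 38, 84), (189, 39, 84), (190, 40, 83), (191, 39, 84), (192, 38, 84), (193, 39, 84), (194, 40, 84), (195, 50, 76), (196, 125, 52), (197, 132, 54), (198, 132, 54), (199, 134, 54), (200, 135, 55), (201, 139, 53), (202, 140, 54), (203, 137, 55), (204, 135, 55), (205, 131, 56), (206, 136, 55), (207, 136, 56), (208, 133, 57), (209, 133, 57), (210, 133, 58), (211, 135, 58), (212, 136, 57), (213, 135, 58), (214, 133, 59), (215, 133, 59), (216, 136, 59), (217, 134, 59), (218, 130, 60), (219, 130, 56), (220, 120, 53), (221, 129, 52), (222, 128, 53), (223, 126, 58), (224, 130, 59), (225, 130, 59), (226, 134, 59), (227, 128, 59), (228, 130, 59), (229, 127, 59), (230, 129, 60), (231, 129, 60), (232, 128, 60), (233, 125, 59), (234, 123, 58), (235, 119, 58), (236, 118, 58), (237, 118, 58), (238, 118, 57), (239, 123, 57), (240, 124, 59), (241, 122, 60), (242, 122, 60), (243, 121, 60), (244, 121, 60), (245, 119, 59), (246, 116, 58), (247, 117, 61), (248, 128, 69), (249, 141, 84)]
tin foot back [282.08 167.14]
tin rim back [282.2  177.02]
rim in [282.16 183.07]
pot foot back [282.13 185.45]
pot lid back [282.24 195.09]
knob top [282.14 231.63]
215 ###############......#####################################################.....################
225 ###############################################################################################
235 ###############################################################################################
245 ###############################################################################################
```

All the edges measured (foot, rims, pot lid) match the nominal stack within about 1 px, and nothing is touching the gripper.

```bash
python3 -c "
from workcell import ctrl
print(ctrl.close_job())"
```

```text
the job is handed in; nothing more can be done
None
```

The caddy, tin and pot are stacked upright in one column on the chopping board and released, and the job is handed in; my last camera check, just before hand-in, put the stack within about 1 pixel of its intended position.

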